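# Clear up after honing: wipe the chips, post the worn stones

## Task

Clear up after honing. Take the wooden scraper block from its rest, wipe every loose chip off the steel honing plate into the trough at its end (keep the fingers off the chips), and lay the block back in its rest, upright on its base; also push every worn short stone through the sprung flap of the waste box, nose first along the feed shelf, until it has dropped right down inside and the flap has closed behind it. The one longer stone is still good: leave it and the other things on the bench where they are.

Things in the scene. Friction and masses are not known exactly. Their poses are not given: they have to be found in the camera images.
- waste_box: Fixed grey metal box for worn stones. Origin at bench height, on its middle line, under the sill. +x = the way stones are pushed in (roughly to the robot's left). In front lies the feed shelf, at x = 0 the mouth with the flap. Closed by a lintel and a clear fixed roof (x = -2 to 167 mm, y = -37 to 37 mm, top 160 mm above the bench): nothing goes in from above.
- shelf (a point): Middle of the top of the waste box's feed shelf, 120 mm above the bench, at x = -50 mm of the box; axes as waste_box. The shelf is level, slippery steel (friction about 0.1), from x = -102 to 0 mm and 80 mm wide (y = -40 to 40 mm of the box), without side lips.
- mouth (a point): Middle of the sill, the lower edge of the mouth, level with the shelf, at x = 0 of waste_box; axes as waste_box. The mouth is 42 mm wide and 36 mm high. Straight behind the sill the box (62 mm wide inside) drops to a floor 6 mm above the bench; inner back wall at x = 161 mm. A stone with more than half its length past the sill tips in and falls to the floor when let go.
- flap (a joint): Sprung flap in the mouth, 39 mm wide, 33 mm high, hung from its upper edge 34 mm above the sill; swings inward only. 0 = shut (upright), up to 1.45 rad pushed in. A light spring shuts it (about 0.1 N at the lower edge when shut, 0.5 N wide open); a stone lying flat under it holds it at about 0.75 rad.
- honing_plate: Fixed plate with a trough; origin at bench height. Flat steel top 30 mm above the bench, x = -50 to 50, y = -50 to 60 mm, open at both ends; along each long side (x = -50 and 50) a lip 6 mm wide, 5 mm higher than the plate. Chips are wiped along -y (to the robot's right) into the trough at the -y end.
- plate_top (a point): Point on the plate's top face, straight above the honing_plate origin (30 mm up); axes as honing_plate.
- trough (a point): Middle of the trough floor, 5 mm above the bench, 72 mm along -y from the honing_plate origin. The trough is 100 mm long in x and reaches from y = -50 to -93 mm of the plate; its end wall is 5 mm thick and as high as the plate top.
- scraper: Loose wooden scraper block with rubber sole, 100 to 210 g. Origin in the middle of its underside, z up. Base 66 mm long (its x) x 32 mm (its y) x 14 mm high; on its middle an upright handle 28 mm (x) x 20 mm (y), from 14 up to 51 mm above the underside. Starts standing in its rest.
- scraper_rest: Fixed shallow dark tray in which the scraper stands. Origin at bench height in its middle; inside 86 mm (x) x 52 mm (y), floor 4 mm, rim 8 mm above the bench. The scraper belongs with its long side along the tray's long side (x), either way round.
- chip1: Loose dark steel chip, about 14 x 13 x 9 mm, 12 g; origin in the middle of the side it first lies on. 3 to 5 chips are present, strewn on the honing plate (absent ones read None).
- chip2: Loose dark steel chip, about 14 x 13 x 9 mm, 12 g; origin in the middle of the side it first lies on. 3 to 5 chips are present, strewn on the honing plate (absent ones read None).
- chip3: Loose dark steel chip, about 14 x 13 x 9 mm, 12 g; origin in the middle of the side it first lies on. 3 to 5 chips are present, strewn on the honing plate (absent ones read None).
- chip4: Loose dark steel chip, about 14 x 13 x 9 mm, 12 g; origin in the middle of the side it first lies on. 3 to 5 chips are present, strewn on the honing plate (absent ones read None).
- chip5: Loose dark steel chip, about 14 x 13 x 9 mm, 12 g; origin in the middle of the side it first lies on. 3 to 5 chips are present, strewn on the honing plate (absent ones read None).
- stone1: Worn short honing stone, plain rectangular bar 22 mm (x) x 80 mm (its long axis y) x 10 mm high, 60 g; origin in the middle of its underside. 3 or 4 are present, lying flat on the bench near the upstand along the bench's right edge (85 mm high, wall behind it; its face runs through x 0.35, y -0.386 and x 0.65, y -0.306 m): keep the gripper's body off it. (Absent ones read None).
- stone2: Worn short honing stone, plain rectangular bar 22 mm (x) x 80 mm (its long axis y) x 10 mm high, 60 g; origin in the middle of its underside. 3 or 4 are present, lying flat on the bench near the upstand along the bench's right edge (85 mm high, wall behind it; its face runs through x 0.35, y -0.386 and x 0.65, y -0.306 m): keep the gripper's body off it. (Absent ones read None).
- stone3: Worn short honing stone, plain rectangular bar 22 mm (x) x 80 mm (its long axis y) x 10 mm high, 60 g; origin in the middle of its underside. 3 or 4 are present, lying flat on the bench near the upstand along the bench's right edge (85 mm high, wall behind it; its face runs through x 0.35, y -0.386 and x 0.65, y -0.306 m): keep the gripper's body off it. (Absent ones read None).
- stone4: Worn short honing stone, plain rectangular bar 22 mm (x) x 80 mm (its long axis y) x 10 mm high, 60 g; origin in the middle of its underside. 3 or 4 are present, lying flat on the bench near the upstand along the bench's right edge (85 mm high, wall behind it; its face runs through x 0.35, y -0.386 and x 0.65, y -0.306 m): keep the gripper's body off it. (Absent ones read None).
- long_stone: The good stone, a longer bar 25 x 100 (y) x 12 mm, lying on the bench; leave it.
- hex_key: Bystander: small hex key lying flat, 31 x 93 x 7 mm; leave it.
- small_tape: Bystander: small roll of tape, 53 mm across, 19 mm high; leave it.

How it is judged (in metres and radians):
On the way, in this order (a step that is already met when the one before it is completed fails the run):
1. the scraper block is brought down onto the honing plate (x of scraper in the frame of honing_plate between -0.06 and 0.06 m and y of scraper in the frame of honing_plate between -0.07 and 0.08 m and z of scraper in the frame of honing_plate below 0.04 m), for 0.1 s.
2. all chips are down in the trough (y of chip1 in the frame of honing_plate between -0.096 and -0.046 m and x of chip1 in the frame of honing_plate between -0.054 and 0.054 m and z of each of chip1, chip2, chip3, chip4, chip5 in the frame of honing_plate below 0.028 m and y of chip2 in the frame of honing_plate between -0.096 and -0.046 m and x of chip2 in the frame of honing_plate between -0.054 and 0.054 m and y of chip3 in the frame of honing_plate between -0.096 and -0.046 m and x of chip3 in the frame of honing_plate between -0.054 and 0.054 m and y of chip4 in the frame of honing_plate between -0.096 and -0.046 m and x of chip4 in the frame of honing_plate between -0.054 and 0.054 m and y of chip5 in the frame of honing_plate between -0.096 and -0.046 m and x of chip5 in the frame of honing_plate between -0.054 and 0.054 m), for 0.2 s.
At the end, for the whole second after the job is handed in: Every chip is in the trough, below the plate top; every short stone is at rest inside the waste box, below the sill; the flap is shut (under 0.12 rad); the scraper stands at rest in its tray, within 20 mm of the middle, upright within 0.1 rad (all of step 2 and x of stone1 in the frame of waste_box between -0.005 and 0.165 m and y of stone1 in the frame of waste_box between -0.035 and 0.035 m and z of each of stone1, stone2, stone3, stone4 in the frame of waste_box below 0.11 m and linear speed of each of stone1, stone2, stone3, stone4, scraper below 0.03 m/s and x of stone2 in the frame of waste_box between -0.005 and 0.165 m and y of stone2 in the frame of waste_box between -0.035 and 0.035 m and x of stone3 in the frame of waste_box between -0.005 and 0.165 m and y of stone3 in the frame of waste_box between -0.035 and 0.035 m and x of stone4 in the frame of waste_box between -0.005 and 0.165 m and y of stone4 in the frame of waste_box between -0.035 and 0.035 m and value of joint flap below 0.12 rad and horizontal distance between scraper and scraper_rest below 0.02 m and z of scraper in the frame of scraper_rest below 0.009 m and angle between scraper's own z axis and vertical below 0.1 rad); the robot touches nothing.
It fails at once if the fingers push or pick a chip (over 1 N) (contact force between the fingers and chip1 above 1 N or contact force between the fingers and chip2 above 1 N or contact force between the fingers and chip3 above 1 N or contact force between the fingers and chip4 above 1 N or contact force between the fingers and chip5 above 1 N).
It fails at once if a bystander (the long stone, the hex key or the small tape roll) is moved more than 40 mm (distance of any of long_stone, hex_key, small_tape from where it was at the start of the episode above 0.04 m).
Of chip1, chip2, chip3, chip4, chip5 only 3 to 5 are there at a start; the rules pass over those that are not, and their reading is None.
Of stone1, stone2, stone3, stone4 only 3 to 4 are there at a start; the rules pass over those that are not, and their reading is None.
At some moment in a run one of stone1, stone2, stone3, stone4 may be knocked a few centimetres aside while the robot is not near it.
Once in a run the grip may slacken for a moment while it holds something.
It also fails if it takes over 210 s, if anything falls off the work surface, if the arm or the gripper's body presses on something with over 40 N, if the wrist force passes 120 N, or if a joint passes its speed limit or range.

## Robot

A 6-joint arm with a two-finger parallel gripper is mounted at the origin on the work surface; the furniture and walls round the work are solid. World frame = base frame: x ahead of the robot, y to its left, z up, the work surface at z = 0. Lengths are in m, angles in degrees, forces in N, time in s.
With the tool pointing down it reaches from about 0.375 to 0.9 m from the base axis. Payload 3.1 kg.
Tool frame: the origin (TCP) lies at the very end of the fingers, on their centre line; the grasp point (between the pads) lies 19 mm behind it; z points along the fingers, y is the line along which they close (so a half turn about z gives the same grasp; the last joint's range is limited). The gripper opens to 87 mm and grips with 3 to 60 N. Pads are 19 mm wide; open, the fingers measure 117 mm over their backs; the gripper's body (75 mm by 190 mm) begins 51 mm behind the grasp point.
Start: joints at [55.147, 30.224, 82.088, -0, 67.689, -10.227], TCP at [0.26, 0.568, 0.223] pointing down, gripper open.
Joint ranges: [-176.69, 176.69], [-43.24, 126.21], [12.49, 139.97], [-82, 262], [0, 151.66], [-163.58, 163.58]. Speed limits (degrees/s): [159.86, 159.86, 180, 180, 180, 180].

## Interface

Orientations are given as a 3x3 rotation matrix whose columns are the frame's x, y, z axes.
In Python, from rig import * gives the robot as it stands.
- The arm moves only by the tool jog_arm, never from a script. Its arguments are lists of equal length, an entry for each row: "delta_pos": the shift along the world's x, y, z in cm, a list of three; "turn": the turn about the world's z in degrees; "grip": the closure, from 0 (fully open) to 1 (shut). In form: {"delta_pos": [[x, y, z], ...], "turn": [turn, ...], "grip": [grip, ...]}. A call has 1 to 12 rows; each row is the pose to reach, as a shift and turn from the pose commanded when the call began; what a row does not reach only later rows make up. A row lasts 1/8 s, in which the tool goes at most 62.5 mm and 10.7 degrees, less where a joint would pass 70% of its speed; a pose out of reach is approached as far as the arm can. A call with a gripper value outside its range is refused whole. The fingers move at their own pace and stop on an object; the grip force is fixed at half the most. Time passes only in rows, so rows that repeat a pose let the fingers close. It gives the time, the measured TCP pose, the force, the opening and the grip force at its end, in the units of the state.
- read_state(): the state, without advancing time (a new reading comes with each control period).
- capture(name): name is "side" or "top" or "wrist"; returns a dict with "color" (400x640x3 uint8, blue, green, red), "fovy" (degrees; the focal length in pixels is half the picture's height over the tangent of half this angle, whatever the lens; pixels are square), "cx", "cy" (the principal point, pixels), "k1" (the pictures are not rectified: a ray, as slopes to the right and down, at radius r is drawn at 1 + k1 r^2 times it, then the intrinsics apply), "camera_from_world" (4x4, takes a point from world to camera coordinates). Camera axes: x right, y up, looking along -z (the intrinsics and any distortion apply to the point x, -y, -z); pixel columns grow to the right and rows downward; lengths in m; the calibration is good to about 2 mm. A picture is of the moment at which its call begins. There is no depth.
- hand_in(): hands the job in; it is judged then, once.
The state is a dict: "time_s": time; "joint_positions": joint angles; "qvel": joint speeds; "tau": joint torques, N m; "position": TCP position; "tcp_rot": TCP orientation; "force": force on the tool from outside, world axes, zero at the start; "moment": the same for the moment, N m; "opening": opening from 0.0 (shut) to 1.0 (fully open); "grasp_force": force on a finger pad.
Only numpy, scipy, OpenCV 4.12 (cv2) and the standard library are available. Lean on these libraries where they do the work, as an engineer would, in place of code of your own. Each camera call takes 0.05 s, during which the arm holds its last target. There are 200 camera calls.

## Working session

There is one attempt and no reset: what is moved stays moved. The work goes in short steps, Python scripts to look and compute and a tool call to move; the robot and the scene stay as the last step left them, time stands still between calls to the robot, and variables do not carry over. Pictures are saved under pics/ and viewed, at most 14 in all, crops included, and the job is handed in when it is done.

Besides the shell and the picture viewer there is one more tool, called after "Request:" by a JSON object that holds its "api" and its "payload", one argument or row to a line. jog_arm: Moves the arm, as the interface text tells. Its arguments: {"type":"object","properties":{"delta_pos":{"type":"array"},"turn":{"type":"array"},"grip":{"type":"array"}},"required":["delta_pos","turn","grip"]}

```bash
mkdir -p pics; ls
cat > h.py <<'E'
from rig import *
import numpy as np, cv2
def cap(n,save=None):
    c=capture(n)
    if save: cv2.imwrite('pics/'+save+'.png',c['color'])
    return c
def K(c):
    f=200/np.tan(np.radians(c['fovy'])/2)
    return f
def ray(c,u,v):
    f=K(c); x=(u-c['cx'])/f; y=(v-c['cy'])/f
    rd=np.hypot(x,y); r=rd
    for _ in range(30): r=rd/(1+c['k1']*r*r)
    s=r/rd if rd>0 else 1
    d=np.array([x*s,-y*s,-1.])
    T=np.linalg.inv(c['camera_from_world'])
    return T[:3,3],T[:3,:3]@d
def pt(c,u,v,z):
    o,d=ray(c,u,v); return o+d*(z-o[2])/d[2]
def proj(c,p):
    q=c['camera_from_world']@np.array([*p,1.]); x=q[0]/-q[2]; y=-q[1]/-q[2]
    s=1+c['k1']*(x*x+y*y); f=K(c)
    return np.array([c['cx']+f*x*s,c['cy']+f*y*s])
E
python3 - <<'E'
from h import *
for n in ['top','side','wrist']:
    c=cap(n,n+'0'); print(n,c['fovy'],c['k1'],np.linalg.inv(c['camera_from_world'])[:3].round(3).tolist())
s=read_state(); print(s)
E
```

```text
pics
top 45.57052711671275 -0.01487301173397777 [[0.002, 0.97, -0.242, 0.294], [-1.0, 0.002, 0.003, -0.123], [0.004, 0.242, 0.97, 0.986]]
side 52.58207540157287 -0.06289446255282033 [[-0.002, 0.529, -0.848, -0.264], [-1.0, -0.011, -0.005, -0.124], [-0.012, 0.848, 0.529, 0.597]]
wrist 61.41231802131865 0.010511365477177003 [[0.418, -0.878, -0.234, 0.197], [0.909, 0.403, 0.111, 0.598], [-0.003, -0.259, 0.966, 0.383]]
{'time_s': 0.15, 'joint_positions': array([ 5.51488985e+01,  3.02649357e+01,  8.21408865e+01, -5.67553784e-04,
        6.76895562e+01, -1.02269911e+01]), 'qvel': array([ 0.03741311,  0.00941292, -0.28181985, -0.09138067,  0.02727887,
        0.05788546]), 'tau': array([ 7.07897998e-04, -4.40429986e+01, -1.76842046e+01,  6.33554673e-02,
        5.52394066e-02, -1.20651439e-04]), 'position': array([0.26005419, 0.56769703, 0.22180812]), 'tcp_rot': array([[-9.09062289e-01,  4.16659169e-01, -9.43745830e-04],
       [ 4.16660139e-01,  9.09061300e-01, -1.37132816e-03],
       [ 2.86546359e-04, -1.63984399e-03, -9.99998614e-01]]), 'force': array([0.57055371, 0.77075654, 0.911854  ]), 'moment': array([ 0.00487173, -0.02002392,  0.04781814]), 'grasp_force': 0.0, 'opening': 1.0007701366907769}
```

View pics/top0.png

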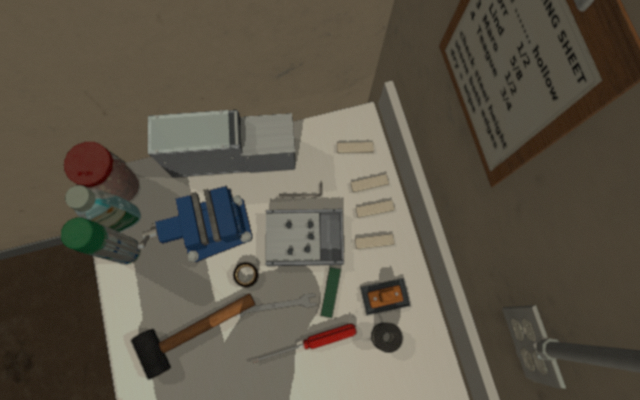

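View pics/side0.png

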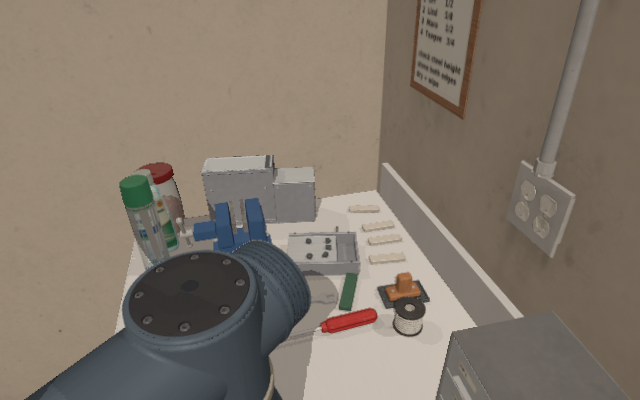

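The top view shows five chips on the plate around (300,237) and the trough at (333,237). Four stones lie at (355,147), (370,182), (375,208) and (375,241). The scraper is in its rest at (386,296), and the box shelf is at (270,140).

Run:
```python
from h import *
c=cap('top'); im=c['color']
cv2.imwrite('pics/crop1.png',cv2.resize(im[106:316,145:425],(800,600),interpolation=cv2.INTER_CUBIC))
hsv=cv2.cvtColor(im,cv2.COLOR_BGR2HSV)
for p in [(355,147),(375,241),(345,180),(386,297),(372,290),(290,235),(291,224)]: print(p,im[p[1],p[0]],hsv[p[1],p[0]])
def rects(m,z,amin,box,name):
    n,l,st,ce=cv2.connectedComponentsWithStats(m.astype(np.uint8))
    for i in range(1,n):
        if st[i,4]<amin or not(box[0]<ce[i][0]<box[1] and box[2]<ce[i][1]<box[3]):continue
        v,u=np.where(l==i); P=np.array([pt(c,a,b,z)[:2] for a,b in zip(u,v)])
        r=cv2.minAreaRect((P*1000).astype(np.float32)); print(name,ce[i].round(1),P.mean(0).round(4),[np.round(x,1) for x in r])
H,S,V=hsv[...,0].astype(int),hsv[...,1].astype(int),hsv[...,2].astype(int)
g=im.astype(int)
rects((S>55)&(V>110)&(H>8)&(H<30),0.01,60,(330,400,130,260),'stone')
rects((S>120)&(H<20),0.03,60,(355,420,270,320),'scr')
rects(V<75,0.035,5,(280,320,215,260),'chip')
```

```text
(355, 147) [115 139 152] [ 19  62 152]
(375, 241) [116 140 153] [ 19  62 153]
(345, 180) [142 159 167] [ 20  38 167]
(386, 297) [ 32  76 129] [ 14 192 129]
(372, 290) [27 33 40] [14 83 40]
(290, 235) [121 132 132] [ 30  21 132]
(291, 224) [66 73 73] [30 24 73]
stone [354.7 147. ] [ 0.6508 -0.218 ] [array([ 650.9, -217.7]), array([23. , 76.5]), np.float64(0.2)]
stone [369.3 182.6] [ 0.5706 -0.2475] [array([ 570.7, -247.5]), array([22.3, 77.8]), np.float64(13.2)]
stone [374.5 208.3] [ 0.5146 -0.257 ] [array([ 514.9, -257.3]), array([21.4, 77.9]), np.float64(11.6)]
stone [374.2 241. ] [ 0.4452 -0.2542] [array([ 445.5, -254.1]), array([21.6, 77.4]), np.float64(6.4)]
scr [384.9 296.3] [ 0.3322 -0.2696] [array([ 332.2, -269.7]), array([33.5, 67.1]), np.float64(13.1)]
chip [288.4 224. ] [ 0.4757 -0.0776] [array([475.8, -77.7]), array([10.3, 10.1]), np.float64(45.0)]
chip [309.8 224. ] [ 0.4759 -0.121 ] [array([ 475.9, -121.4]), array([12.4,  8.1]), np.float64(0.2)]
chip [310.4 235.8] [ 0.4516 -0.1223] [array([ 451.2, -122.5]), array([10.1, 10.1]), np.float64(44.9)]
chip [306.9 248.5] [ 0.4258 -0.1153] [array([ 425.9, -115.5]), array([10. ,  9.9]), np.float64(45.1)]
chip [289.9 250.5] [ 0.4218 -0.0813] [array([421.8, -81.5]), array([10.1,  8. ]), np.float64(0.1)]
```

View pics/crop1.png

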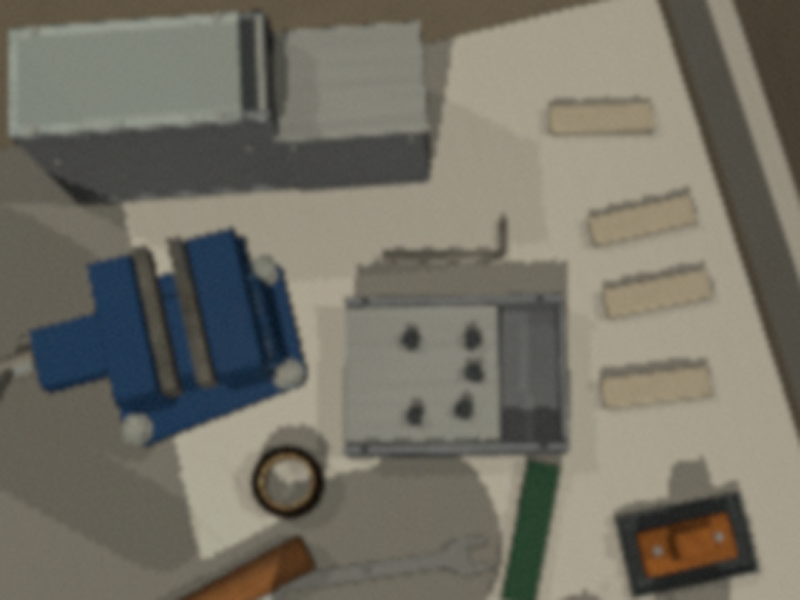

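The crop shows the plate corners at (346,296), (346,455), (567,296) and (567,455). The shelf's right edge runs from (420,22) to (429,130), and the hex key lies just above the plate. The tape ring is at (288,481).

Run:
```python
from h import *
c=cap('top')
for n,z,L in [('plate',.033,[(346,298),(346,453),(567,298),(567,453)]),('platedge',.03,[(499,303),(499,445)]),('shelf',.12,[(420,22),(429,130),(278,139),(272,30)]),('roof',.16,[(10,30),(10,136),(245,120),(240,14)]),('rest',.008,[(615,516),(738,492),(758,570),(634,595)])]:
    for u,v in L: print(n,(u,v),pt(c,145+u/2.857,106+v/2.857,z).round(4)[:2])
```

```text
plate (346, 298) [ 0.5046 -0.0314]
plate (346, 453) [ 0.3938 -0.0341]
plate (567, 298) [ 0.505 -0.19 ]
plate (567, 453) [ 0.3941 -0.1884]
platedge (499, 303) [ 0.5018 -0.1412]
platedge (499, 445) [ 0.3999 -0.141 ]
shelf (420, 22) [ 0.6795 -0.0856]
shelf (429, 130) [ 0.6012 -0.0926]
shelf (278, 139) [0.5945 0.0087]
shelf (272, 30) [0.6733 0.0158]
roof (10, 30) [0.6555 0.181 ]
roof (10, 136) [0.5823 0.1747]
roof (245, 120) [0.5935 0.0243]
roof (240, 14) [0.6671 0.0308]
rest (615, 516) [ 0.3523 -0.2235]
rest (738, 492) [ 0.3692 -0.3116]
rest (758, 570) [ 0.315  -0.3234]
rest (634, 595) [ 0.2978 -0.2356]
```

Run:
```python
from h import *
t=cap('top');s=cap('side')
for a,b in [((227.6,187),(263,199)),((210,190),(233,203)),((245.8,238),(270,243))]:
    o1,d1=ray(t,*a);o2,d2=ray(s,*b)
    A=np.stack([d1,-d2],1);k=np.linalg.lstsq(A,o2-o1,rcond=None)[0]
    p,q=o1+k[0]*d1,o2+k[1]*d2; print(p.round(3),q.round(3))
print(pt(t,400,399,0))
```

```text
[0.532 0.036 0.112] [0.533 0.029 0.111]
[0.529 0.071 0.101] [0.525 0.097 0.106]
[0.444 0.006 0.051] [0.444 0.007 0.051]
[ 1.37920996e-01 -2.96784772e-01 -1.11022302e-16]
```

Request:
{"api": "jog_arm", "payload": {
  "delta_pos": [
    [2,-4,4],
    [4,-8,8],
    [6,-12,12],
    [8,-17,14],
    [10,-22,15],
    [12,-28,15],
    [14,-34,15],
    [15,-40,15],
    [16,-46,15],
    [16,-52,15],
    [16,-58,14],
    [15,-64,12]
  ],
  "turn": [-10,-20,-30,-40,-50,-60,-70,-80,-90,-100,-110,-120],
  "grip": [0,0,0,0,0,0,0,0,0,0,0,0]
}}

```text
time_s: 1.85
position: [0.4114, -0.0729, 0.3437]
tcp_rot: [[0.819, 0.574, 0.004], [0.574, -0.819, -0.002], [0.002, 0.004, -1.0]]
force: [0.7, 0.1, -0.1]
opening: 0.999
grasp_force: 0.0
```

Request:
{"api": "jog_arm", "payload": {
  "delta_pos": [
    [-1,-5,-3],
    [-2,-10,-6],
    [-4,-15,-9],
    [-7.8,-20,-12],
    [-7.8,-20,-14.4],
    [-7.8,-20,-14.4],
    [-7.8,-20,-14.4]
  ],
  "turn": [-8,-16,-24,-24,-24,-24,-24],
  "grip": [0,0,0,0,0,0,0]
}}

```text
time_s: 2.72
position: [0.3332, -0.2704, 0.1998]
tcp_rot: [[0.98, 0.198, 0.001], [0.198, -0.98, -0.001], [0.001, 0.001, -1.0]]
force: [-0.1, 0.7, 0.1]
opening: 1.002
grasp_force: 0.0
```

Run:
```python
from h import *
c=cap('wrist','w1'); im=c['color']; hsv=cv2.cvtColor(im,cv2.COLOR_BGR2HSV).astype(int)
s=read_state(); print(s['position'],np.degrees(np.arctan2(s['tcp_rot'][1,1],s['tcp_rot'][0,1])))
print('tcp px',proj(c,s['position']),'scr',proj(c,[.333,-.2716,.02]))
m=((hsv[...,1]>120)&(hsv[...,0]<20)).astype(np.uint8)
n,l,st,ce=cv2.connectedComponentsWithStats(m); print(st[st[:,4]>500],ce[st[:,4]>500])
```

```text
[ 0.33353642 -0.2704102   0.20007098] -78.55048297841034
tcp px [316.61654679 251.32695223] scr [317.22312649 181.05406386]
[[     0      0    640    400 242857]
 [     0    121     67     43   1382]
 [   287    162     63     36   1912]
 [   151    212    102     31   1970]
 [   108    246     37     62    807]
 [   489    246     37     63    891]
 [   289    317    351     23   3847]] [[320.26278427 196.15985951]
 [ 29.44934877 141.70694645]
 [318.16997908 179.25366109]
 [202.21827411 227.53857868]
 [122.09789343 277.17967782]
 [510.60044893 277.76655443]
 [483.28385755 328.40343125]]
```

View pics/w1.png

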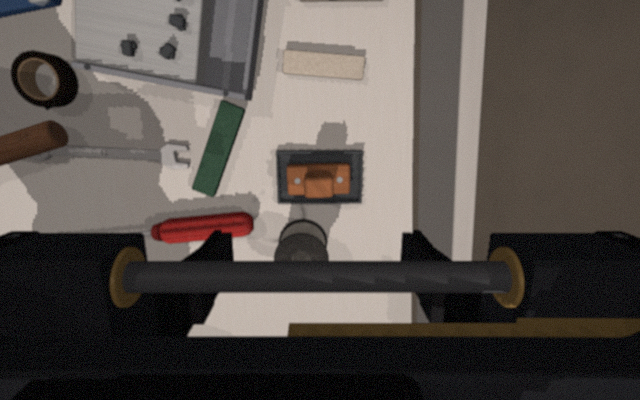

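Wrist view: the scraper base spans (287–350, 163–195) in its tray, level with the fingers, so the angle is right. The spool lies below it at (302,245).

Run:
```python
from h import *
c=cap('wrist'); t=cap('top')
print('base',pt(c,318.5,179.5,.018),'tray',pt(c,320,176,.008),'L,R',pt(c,287,180,.018),pt(c,350,180,.018))
print('handle top', pt(c,306,171,.055),pt(c,333,171,.055))
print('spool',pt(t,387,337,.05),pt(t,387,322,.05))
```

```text
base [ 0.33481172 -0.2728721   0.018     ] tray [ 0.33686704 -0.27417891  0.008     ] L,R [ 0.32784344 -0.24084723  0.018     ] [ 0.34074093 -0.305128    0.018     ]
handle top [ 0.34774033 -0.25815616  0.055     ] [ 0.35264091 -0.28256995  0.055     ]
spool [ 0.2557692  -0.26781133  0.05      ] [ 0.28330826 -0.26877561  0.05      ]
```

Request:
{"api": "jog_arm", "payload": {
  "delta_pos": [
    [0,-0.2,-6],
    [0,-0.2,-11],
    [0,-0.2,-14],
    [0,-0.2,-16],
    [0,-0.2,-16.9],
    [0,-0.2,-16.9],
    [0,-0.2,-16.9],
    [0,-0.2,-16.9],
    [0,-0.2,-16.9],
    [0,-0.2,-16.9],
    [0,-0.2,-16.9]
  ],
  "turn": [0,0,0,0,0,0,0,0,0,0,0],
  "grip": [0,0,0,0,0,0,1,1,1,1,1]
}}

```text
time_s: 4.25
position: [0.3326, -0.2725, 0.0301]
tcp_rot: [[0.98, 0.197, 0.0], [0.197, -0.98, -0.0], [0.0, 0.0, -1.0]]
force: [-0.0, 0.5, -0.2]
opening: 0.517
grasp_force: 0.0
```

Request:
{"api": "jog_arm", "payload": {
  "delta_pos": [
    [0,0,0],
    [0,0,0],
    [0,0,0],
    [0,0,0]
  ],
  "turn": [0,0,0,0],
  "grip": [1,1,1,1]
}}

```text
time_s: 4.75
position: [0.3326, -0.2724, 0.03]
tcp_rot: [[0.98, 0.197, -0.0], [0.197, -0.98, 0.0], [-0.0, -0.0, -1.0]]
force: [-0.3, 0.4, 0.2]
opening: 0.322
grasp_force: 29.8
```

Request:
{"api": "jog_arm", "payload": {
  "delta_pos": [
    [0,0,5],
    [0,0,10],
    [2,4,12],
    [4,9,12],
    [6,13,12],
    [8,17,12],
    [10.4,21,12],
    [10.4,22.9,12],
    [10.4,22.9,12],
    [10.4,22.9,12],
    [10.4,22.9,8]
  ],
  "turn": [0,0,10,20,30,40,50,60,70,78.6,78.6],
  "grip": [1,1,1,1,1,1,1,1,1,1,1]
}}

```text
time_s: 6.12
position: [0.4391, -0.044, 0.1114]
tcp_rot: [[-0.001, 1.0, 0.007], [1.0, 0.001, -0.003], [-0.003, 0.007, -1.0]]
force: [1.5, -0.2, -1.8]
opening: 0.321
grasp_force: 29.8
```

Run:
```python
from h import *
s=read_state(); print(s['position'],s['tcp_rot'][:2,0],s['grasp_force'],s['opening'])
c=cap('top');cv2.imwrite('pics/t2.png',cv2.resize(c['color'][120:320,240:440],(600,600),interpolation=cv2.INTER_CUBIC))
c=cap('wrist','w2')
```

```text
[ 0.4391022  -0.04401648  0.11135397] [-0.0010692   0.99999595] 29.761618324555457 0.3213964741511304
```

View pics/w2.png

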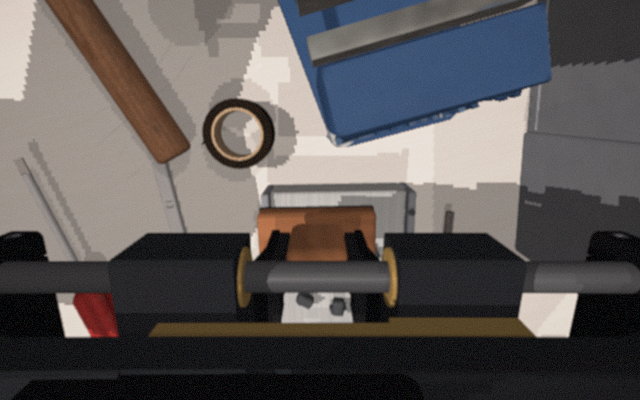

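The wrist view shows the scraper held square above the plate's +y end, with chips visible behind the pads at (305,298) and (338,306).

Request:
{"api": "jog_arm", "payload": {
  "delta_pos": [
    [0,0,-2.5],
    [0,0,-4.5],
    [0,0,-5.4],
    [0,0,-5.6],
    [0,0,-5.6],
    [0,0,-5.6]
  ],
  "turn": [0,0,0,0,0,0],
  "grip": [1,1,1,1,1,1]
}}

```text
time_s: 6.98
position: [0.4363, -0.0434, 0.0554]
tcp_rot: [[-0.0, 1.0, -0.0], [1.0, 0.0, -0.0], [-0.0, -0.0, -1.0]]
force: [-2.0, -0.4, 6.3]
opening: 0.324
grasp_force: 29.9
```

Run:
```python
from h import *
c=cap('wrist'); print('plate end', pt(c,262,186,.035),pt(c,415,186,.035))
c=cap('wrist','w3')
```

```text
plate end [ 0.40707201 -0.01410952  0.035     ] [ 0.49179721 -0.0142133   0.035     ]
```

View pics/w3.png

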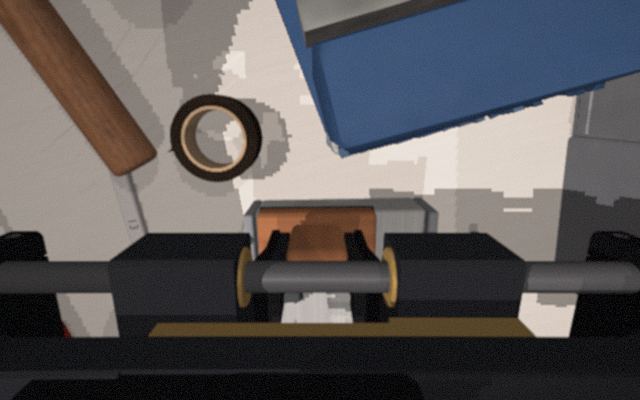

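The block is down flat on the plate, close to the left lip at pixel column 258. I'll shift it slightly and sweep.

Request:
{"api": "jog_arm", "payload": {
  "delta_pos": [
    [0.2,-1,0],
    [0.2,-2,0],
    [0.2,-3,0],
    [0.2,-4,0],
    [0.2,-5,0],
    [0.2,-6,0],
    [0.2,-7,0],
    [0.2,-8,0],
    [0.2,-9,0],
    [0.2,-10,0.05],
    [0.2,-10.4,0.05],
    [0.2,-10.4,0.05]
  ],
  "turn": [0,0,0,0,0,0,0,0,0,0,0,0],
  "grip": [1,1,1,1,1,1,1,1,1,1,1,1]
}}

```text
time_s: 8.57
position: [0.4389, -0.1479, 0.0554]
tcp_rot: [[0.001, 1.0, 0.001], [1.0, -0.001, -0.0], [-0.0, 0.001, -1.0]]
force: [-1.2, 0.4, 6.3]
opening: 0.316
grasp_force: 29.9
```

Request:
{"api": "jog_arm", "payload": {
  "delta_pos": [
    [0,0,3],
    [1,3,4],
    [2.2,7,4],
    [2.2,10.6,4],
    [2.2,10.6,4],
    [2.2,10.6,4]
  ],
  "turn": [0,0,0,0,0,0],
  "grip": [1,1,1,1,1,1]
}}

```text
time_s: 9.32
position: [0.461, -0.0418, 0.0946]
tcp_rot: [[-0.0, 1.0, 0.001], [1.0, 0.0, -0.001], [-0.001, 0.001, -1.0]]
force: [-0.3, 0.1, -1.6]
opening: 0.32
grasp_force: 29.9
```

Run:
```python
from h import *
cap('wrist','w4');s=read_state(); print(s['position'],s['grasp_force'])
c=cap('side');cv2.imwrite('pics/s4.png',cv2.resize(c['color'][180:330,270:470],(800,600),interpolation=cv2.INTER_CUBIC))
```

```text
[ 0.46107488 -0.04222211  0.09458262] 29.91504151839763
```

View pics/s4.png

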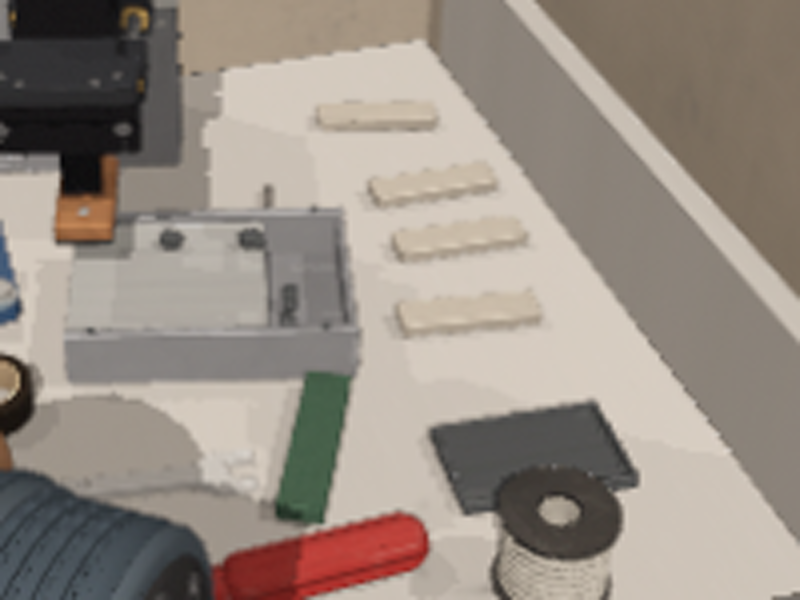

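The first pass cleared its lane and the swept chips are at (290,300) in the trough. Two chips remain at (172,240) and (252,238) for the second pass.

Request:
{"api": "jog_arm", "payload": {
  "delta_pos": [
    [0.1,0,-3],
    [0.1,0,-3.95],
    [0.1,0,-3.95],
    [0.1,-1,-3.95],
    [0.1,-2,-3.95],
    [0.1,-3,-3.95],
    [0.1,-4,-3.95],
    [0.1,-5,-3.95],
    [0.1,-6,-3.95],
    [0.1,-7,-3.95],
    [0.1,-8,-3.95],
    [0.1,-9,-3.95]
  ],
  "turn": [0,0,0,0,0,0,0,0,0,0,0,0],
  "grip": [1,1,1,1,1,1,1,1,1,1,1,1]
}}

```text
time_s: 10.92
position: [0.4616, -0.1321, 0.055]
tcp_rot: [[0.0, 1.0, -0.0], [1.0, -0.0, -0.0], [-0.0, -0.0, -1.0]]
force: [0.1, 0.5, -1.0]
opening: 0.317
grasp_force: 30.0
```

Request:
{"api": "jog_arm", "payload": {
  "delta_pos": [
    [0,-0.8,0],
    [0,-1.5,0],
    [0,-1.5,0],
    [0,-1.5,4],
    [0,-1.5,10],
    [-3,-4.5,12],
    [-3,-4.5,12]
  ],
  "turn": [0,0,0,0,0,-8,-16],
  "grip": [1,1,1,1,1,1,1]
}}

```text
time_s: 11.8
position: [0.4311, -0.1776, 0.177]
tcp_rot: [[0.282, 0.959, 0.003], [0.959, -0.282, -0.002], [-0.002, 0.003, -1.0]]
force: [-0.0, 0.4, -1.8]
opening: 0.318
grasp_force: 30.0
```

Run:
```python
from h import *
s=read_state(); print(s['position'],s['tcp_rot'][:2,0],s['grasp_force'])
c=cap('side');a=cv2.resize(c['color'][220:290,280:370],(514,400),interpolation=cv2.INTER_CUBIC)
cv2.imwrite('pics/s5.png',a)
```

```text
[ 0.43113414 -0.17763766  0.17700144] [0.28205115 0.95939799] 29.965396053157747
```

View pics/s5.png

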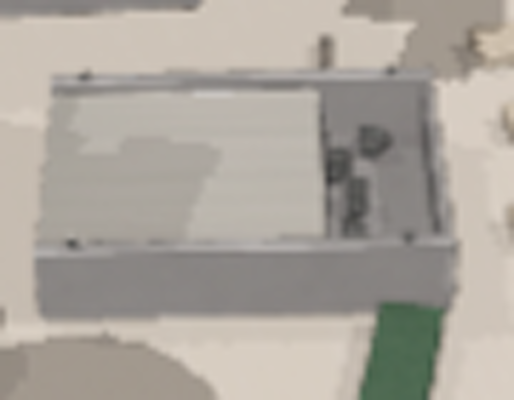

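The plate is empty and the chips lie in the trough around (330–390, 130–230). Next I return the block.

Request:
{"api": "jog_arm", "payload": {
  "delta_pos": [
    [-2,-2,0],
    [-4,-4,0],
    [-6,-6,0],
    [-8,-8,0],
    [-9.7,-9.5,0],
    [-9.7,-9.5,0],
    [-9.7,-9.5,-4],
    [-9.7,-9.5,-8],
    [-9.7,-9.5,-12],
    [-9.7,-9.5,-14],
    [-9.7,-9.5,-14],
    [-9.7,-9.5,-14]
  ],
  "turn": [-10,-20,-30,-40,-50,-60,-62.2,-62.2,-62.2,-62.2,-62.2,-62.2],
  "grip": [1,1,1,1,1,1,1,1,1,1,1,1]
}}

```text
time_s: 13.35
position: [0.335, -0.2714, 0.0354]
tcp_rot: [[0.979, 0.205, 0.0], [0.205, -0.979, -0.0], [0.0, 0.0, -1.0]]
force: [-0.0, 0.5, -1.2]
opening: 0.317
grasp_force: 30.0
```

Request:
{"api": "jog_arm", "payload": {
  "delta_pos": [
    [-0.1,-0.1,-0.3],
    [-0.1,-0.1,-0.5],
    [-0.1,-0.1,-0.5],
    [-0.1,-0.1,-0.5],
    [-0.1,-0.1,-0.5],
    [-0.1,-0.1,-0.5],
    [-0.1,-0.1,-0.5],
    [-0.1,-0.1,-0.5],
    [-0.1,-0.1,4],
    [-0.1,-0.1,9],
    [-0.1,-0.1,14],
    [-0.1,-0.1,16.5]
  ],
  "turn": [0,0,0,0,0,0,0,0,0,0,0,0],
  "grip": [1,1,1,0,0,0,0,0,0,0,0,0]
}}

```text
time_s: 14.85
position: [0.3342, -0.273, 0.2026]
tcp_rot: [[0.979, 0.204, 0.003], [0.204, -0.979, -0.003], [0.002, 0.004, -1.0]]
force: [0.2, -0.0, -0.4]
opening: 1.0
grasp_force: 0.0
```

```bash
cat >> h.py <<'E'
def stones(c):
    hsv=cv2.cvtColor(c['color'],cv2.COLOR_BGR2HSV).astype(int);H,S,V=hsv[...,0],hsv[...,1],hsv[...,2]
    m=((S>55)&(V>110)&(H>8)&(H<30)).astype(np.uint8)
    n,l,st,ce=cv2.connectedComponentsWithStats(m)
    for i in range(1,n):
        if st[i,4]<60: continue
        v,u=np.where(l==i); P=np.array([pt(c,a,b,.01)[:2] for a,b in zip(u,v)]); k=P.mean(0)
        if not(.35<k[0]<.72 and -.36<k[1]<-.1): continue
        r=cv2.minAreaRect((P*1000).astype(np.float32)); print('stone',k.round(4),[np.round(x,1) for x in r])
E
python3 - <<'E'
from h import *
s=read_state(); print(s['position'])
c=cap('wrist')
hsv=cv2.cvtColor(c['color'],cv2.COLOR_BGR2HSV).astype(int)
m=((hsv[...,1]>120)&(hsv[...,0]<20)).astype(np.uint8)
n,l,st,ce=cv2.connectedComponentsWithStats(m); print(st[st[:,4]>500],ce[st[:,4]>500])
t=cap('top'); stones(t)
cv2.imwrite('pics/c6.png',np.hstack([c['color'][100:300,200:500],cv2.resize(t['color'][210:270,270:350],(267,200))]))
E
```

```text
[ 0.33417872 -0.27304422  0.20259003]
[[     0      0    640    400 243042]
 [     0    120     65     42   1351]
 [   284    162     63     35   1878]
 [   149    212    101     30   2005]
 [   109    246     36     63    812]
 [   489    246     36     63    909]
 [   289    317    351     22   3761]] [[320.31497025 196.2955086 ]
 [ 28.45447816 139.92524056]
 [315.34238552 178.37699681]
 [199.63341646 226.70473815]
 [122.57512315 276.73399015]
 [510.29262926 278.06270627]
 [482.48816804 328.38899229]]
stone [ 0.6515 -0.2184] [array([ 651.2, -218.5]), array([21.7, 78.2]), np.float64(2.3)]
stone [ 0.5706 -0.2465] [array([ 570.9, -247. ]), array([20.7, 77.6]), np.float64(14.0)]
stone [ 0.5146 -0.2573] [array([ 514.7, -257.5]), array([21. , 77.7]), np.float64(11.7)]
stone [ 0.4454 -0.254 ] [array([ 445.5, -254.3]), array([21.1, 77.2]), np.float64(7.2)]
```

View pics/c6.png

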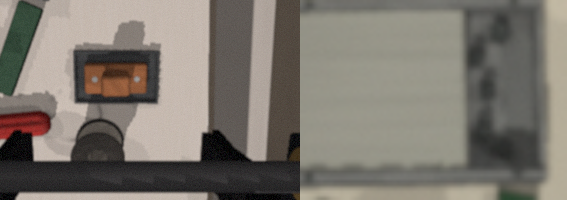

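The scraper is in its tray at (117,78) in the left crop, and the chips are down in the trough in the right crop. Next are the stones, starting with the farthest one.

Request:
{"api": "jog_arm", "payload": {
  "delta_pos": [
    [4,1,0],
    [8,2,0],
    [13,3,0],
    [18,3.9,0],
    [23,3.9,0],
    [28,3.9,0],
    [31.7,3.9,-2],
    [31.7,3.9,-6],
    [31.7,3.9,-10],
    [31.7,3.9,-10],
    [31.7,3.9,-10]
  ],
  "turn": [10,20,30,40,50,60,70,80,82.9,82.9,82.9],
  "grip": [0,0,0,0.5,0.5,0.5,0.5,0.5,0.5,0.5,0.5]
}}

```text
time_s: 16.32
position: [0.6509, -0.2337, 0.1002]
tcp_rot: [[-0.081, 0.997, 0.0], [0.997, 0.081, -0.0], [-0.0, 0.0, -1.0]]
force: [0.4, -0.4, -0.2]
opening: 0.503
grasp_force: 0.0
```

Run:
```python
from h import *
s=read_state(); print(s['position'],s['tcp_rot'][:2,0],s['opening'])
c=cap('wrist','w7')
```

```text
[ 0.65093708 -0.23367528  0.10018687] [-0.08057447  0.99674857] 0.5025561093282247
```

View pics/w7.png

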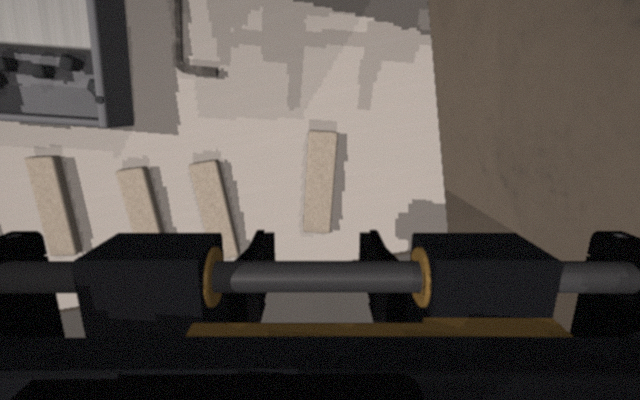

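The wrist view shows stone A's top face with corners at (308,130), (337,131), (331,233) and (302,231). The other three stones are to its left, and the chips are in the trough at left.

Run:
```python
from h import *
c=cap('wrist')
P=[pt(c,u,v,.01)[:2] for u,v in [(308,130),(337,131),(331,233),(302,231)]]
print(np.round(P,4),np.mean(P,0))
```

```text
[[ 0.642  -0.1795]
 [ 0.6634 -0.1785]
 [ 0.6662 -0.2586]
 [ 0.643  -0.2588]] [ 0.6536661  -0.21884961]
```

Request:
{"api": "jog_arm", "payload": {
  "delta_pos": [
    [0.2,0,-5],
    [0.2,0,-8],
    [0.2,0,-9.5],
    [0.2,0,-9.5],
    [0.2,0,-9.5],
    [0.2,0,-9.5],
    [0.2,0,-9.5],
    [0.2,0,-9.5],
    [0.2,0,-9.5]
  ],
  "turn": [0,0,0,0,0,0,0,0,0],
  "grip": [0.5,0.5,0.5,0.5,1,1,1,1,1]
}}

```text
time_s: 17.55
position: [0.6532, -0.2337, 0.0062]
tcp_rot: [[-0.082, 0.997, 0.001], [0.997, 0.082, -0.001], [-0.001, 0.001, -1.0]]
force: [-0.6, -0.3, 5.3]
opening: 0.244
grasp_force: 29.7
```

Request:
{"api": "jog_arm", "payload": {
  "delta_pos": [
    [0,0,5],
    [0,0,11],
    [0,0,16],
    [-0.5,5,16],
    [-1,10,16],
    [-1.6,14,16],
    [-1.6,17,16],
    [-1.6,18,16],
    [-1.6,18,16]
  ],
  "turn": [0,0,0,0,0,0,0,0,0],
  "grip": [1,1,1,1,1,1,1,1,1]
}}

```text
time_s: 18.68
position: [0.6367, -0.0534, 0.1648]
tcp_rot: [[-0.083, 0.997, -0.0], [0.997, 0.083, -0.0], [-0.0, -0.0, -1.0]]
force: [0.1, -0.5, -0.5]
opening: 0.244
grasp_force: 29.7
```

Run:
```python
from h import *
s=read_state(); print(s['position'],s['tcp_rot'][:2,0],s['opening'])
c=cap('wrist','w8')
```

```text
[ 0.6366639  -0.05336792  0.16476632] [-0.08251261  0.99658994] 0.24438260020743158
```

View pics/w8.png

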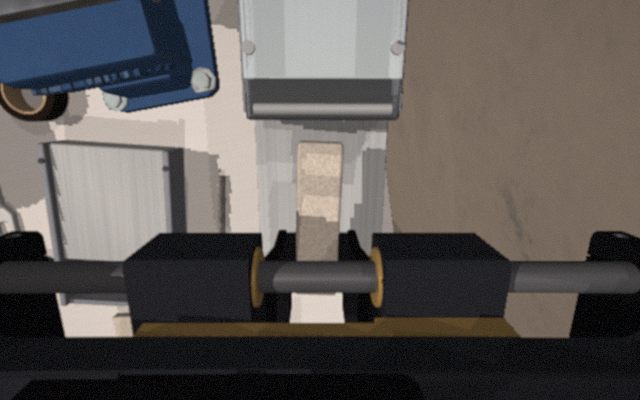

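The wrist view shows stone A at (319,200), parallel to the box and lined up with the lintel at (247–395, 117).

Run:
```python
from h import *
c=cap('wrist')
d=np.array([-.0825,.9966]);n=np.array([-d[1],d[0]])
o=read_state()['position'][:2]
for nm,u,v,z in [('lintelL',247,117,.16),('lintelR',395,117,.16),('shL',256,125,.12),('shR',388,125,.12),('roofL',249,20,.16),('roofR',403,20,.16),('noseL',299,143,.173),('noseR',343,143,.173)]:
    p=pt(c,u,v,z)[:2]; print(nm,p.round(4),'along',((p-o)@d).round(4),'lat',((p-o)@n).round(4))
```

```text
lintelL [0.5991 0.0096] along 0.0672 lat 0.0324
lintelR [0.6699 0.0153] along 0.067 lat -0.0387
shL [0.5967 0.0037] along 0.0615 lat 0.0353
shR [0.6755 0.0101] along 0.0614 lat -0.0438
roofL [0.5989 0.0517] along 0.1092 lat 0.0291
roofR [0.6675 0.0572] along 0.109 lat -0.0397
noseL [6.254e-01 6.000e-04] along 0.0561 lat 0.0069
noseR [0.6452 0.0022] along 0.056 lat -0.0129
```

Request:
{"api": "jog_arm", "payload": {
  "delta_pos": [
    [0,0,-2],
    [0,0,-3.5],
    [0,0,-3.8],
    [0,0,-3.8],
    [0,0,-3.8],
    [0,0,-3.8],
    [0.12,-1.4,-3.8],
    [0.12,-1.4,-4],
    [0.12,-1.4,-4],
    [0.12,-1.4,-4],
    [0.12,-1.4,-4],
    [0.12,-1.4,-4]
  ],
  "turn": [0,0,0,0,0,0,0,0,0,0,0,0],
  "grip": [1,1,1,1,0.6,0.6,0.6,0.6,1,1,1,1]
}}

```text
time_s: 20.27
position: [0.6378, -0.0672, 0.125]
tcp_rot: [[-0.082, 0.997, -0.0], [0.997, 0.082, 0.0], [0.0, -0.0, -1.0]]
force: [0.2, -0.0, -0.7]
opening: 0.246
grasp_force: 29.9
```

Request:
{"api": "jog_arm", "payload": {
  "delta_pos": [
    [-0.08,1,0.1],
    [-0.16,2,0.1],
    [-0.25,3,0.1],
    [-0.33,4,0.1],
    [-0.41,5,0.1],
    [-0.49,6,0.1],
    [-0.53,6.5,0.1],
    [-0.53,6.5,0.1],
    [-0.53,6.5,0.1],
    [-0.53,6.5,0.1],
    [-0.53,6.5,0.1],
    [-0.53,6.5,0.1]
  ],
  "turn": [0,0,0,0,0,0,0,0,0,0,0,0],
  "grip": [1,1,1,1,1,1,1,1,0.6,0.6,0.6,0.6]
}}

```text
time_s: 21.78
position: [0.6326, -0.0026, 0.1261]
tcp_rot: [[-0.081, 0.997, 0.0], [0.997, 0.081, -0.0], [-0.0, 0.0, -1.0]]
force: [1.0, -0.4, 0.7]
opening: 0.398
grasp_force: 0.0
```

Run:
```python
from h import *
c=cap('wrist','w9')
t=cap('top'); stones(t)
cv2.imwrite('pics/c9.png',np.hstack([c['color'][0:260,200:440],cv2.resize(t['color'][100:180,140:300],(520,260),interpolation=cv2.INTER_CUBIC)]))
```

```text
stone [ 0.5706 -0.2471] [array([ 570.8, -247.2]), array([21.7, 77.2]), np.float64(14.0)]
stone [ 0.5145 -0.2571] [array([ 514.7, -257.2]), array([21.1, 77.2]), np.float64(11.1)]
stone [ 0.4452 -0.2536] [array([ 445.2, -254. ]), array([20.9, 77.2]), np.float64(7.0)]
```

View pics/c9.png

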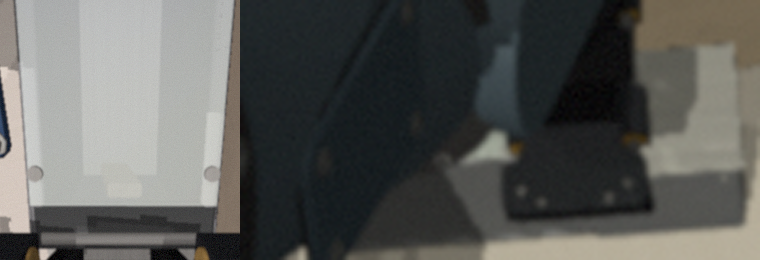

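The left crop shows a small beige patch through the clear roof at (122,180), so I can't yet tell whether the stone has dropped. I'll back off and check by colour.

Request:
{"api": "jog_arm", "payload": {
  "delta_pos": [
    [0.2,-3,0],
    [0.4,-5,0],
    [0.4,-5,4],
    [0.4,-5,8],
    [0.4,-5,8]
  ],
  "turn": [0,0,0,0,0],
  "grip": [0.6,0.6,0.6,0.6,0.6]
}}

```text
time_s: 22.5
position: [0.6391, -0.0535, 0.21]
tcp_rot: [[-0.081, 0.997, 0.008], [0.997, 0.081, -0.002], [-0.003, 0.008, -1.0]]
force: [-0.7, -0.5, -0.2]
opening: 0.401
grasp_force: 0.0
```

```bash
cat >> h.py <<'E'
def inbox(c,z0=.13):
    d=np.array([-.0815,.9967]);n=np.array([-d[1],d[0]]);o=np.array([.632,.0126])
    hsv=cv2.cvtColor(c['color'],cv2.COLOR_BGR2HSV).astype(int);H,S,V=hsv[...,0],hsv[...,1],hsv[...,2]
    for (lo,hi,nm) in [(-.11,-.002,'shelf'),(0,.165,'box')]:
      for z in ([.13] if nm=='shelf' else [.12]):
        m=np.zeros(H.shape,np.uint8)
        q=np.array([proj(c,[*(o+a*d+b*n),z]) for a,b in [(lo,-.037),(hi,-.037),(hi,.037),(lo,.037)]])
        cv2.fillPoly(m,[q.astype(np.int32)],1)
        k=m.astype(bool)&(H>8)&(H<30)&(S>34)&(V>60); 
        n_,l,st,ce=cv2.connectedComponentsWithStats(k.astype(np.uint8))
        for i in range(1,n_):
            if st[i,4]>60: print(nm,'blob',st[i].tolist(),ce[i].round(1),'med',np.median(c['color'][l==i],0), (pt(c,*ce[i],z)[:2]-o)@np.stack([d,n],1))
E
python3 - <<'E'
from h import *
s=read_state(); print(s['position'])
inbox(cap('wrist')); c=cap('wrist','w10')
f=c['color']
print('stone col ref top', cap('top')['color'][241,374])
E
```

```text
[ 0.63912809 -0.05350251  0.20996611]
stone col ref top [136 163 177]
```

Run:
```python
from h import *
c=cap('wrist'); 
im=c['color']; 
cv2.imwrite('pics/w11.png',cv2.resize(im[0:240,200:440],(600,600),interpolation=cv2.INTER_CUBIC))
```

```text
(no output)
```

View pics/w11.png

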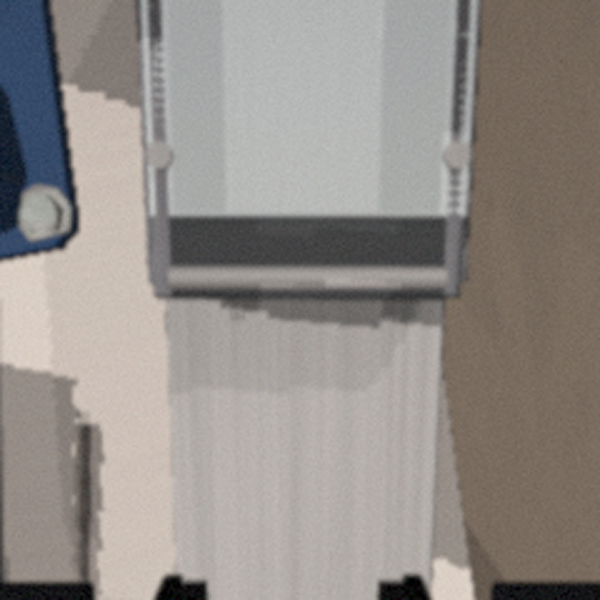

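The shelf is empty and nothing sits under the lintel at (310,240), so stone A has dropped in. Next is stone B.

Request:
{"api": "jog_arm", "payload": {
  "delta_pos": [
    [-1.5,-5.5,0],
    [-3,-11,0],
    [-4.5,-16.5,-3],
    [-5.9,-21.8,-7],
    [-5.9,-21.8,-12],
    [-5.9,-21.8,-15],
    [-5.9,-21.8,-15],
    [-5.9,-21.8,-15]
  ],
  "turn": [3,6,9.4,9.4,9.4,9.4,9.4,9.4],
  "grip": [0.5,0.5,0.5,0.5,0.5,0.5,0.5,0.5]
}}

```text
time_s: 23.7
position: [0.578, -0.2704, 0.0564]
tcp_rot: [[-0.244, 0.97, 0.0], [0.97, 0.244, -0.0], [-0.0, 0.0, -1.0]]
force: [0.3, -0.2, 0.0]
opening: 0.5
grasp_force: 0.0
```

Run:
```python
from h import *
s=read_state(); print(s['position'],np.degrees(np.arctan2(*s['tcp_rot'][[1,0],0])))
stones(cap('top')); stones(cap('wrist'))
```

```text
[ 0.57800448 -0.2704486   0.05635296] 104.09397923967626
stone [ 0.6635 -0.294 ] [array([ 663.5, -293.8]), array([ 2.7, 23.8]), np.float64(21.1)]
```

Request:
{"api": "jog_arm", "payload": {
  "delta_pos": [
    [0,-0.1,-3.5],
    [0,-0.1,-5],
    [0,-0.1,-5],
    [0,-0.1,-5],
    [0,-0.1,-5],
    [0,-0.1,-5],
    [0,-0.1,-5],
    [0,-0.1,-5]
  ],
  "turn": [0,0,0,0,0,0,0,0],
  "grip": [0.5,0.5,0.5,1,1,1,1,1]
}}

```text
time_s: 24.8
position: [0.5779, -0.2717, 0.0068]
tcp_rot: [[-0.243, 0.97, 0.001], [0.97, 0.243, -0.001], [-0.001, 0.001, -1.0]]
force: [-0.6, 0.5, 5.3]
opening: 0.243
grasp_force: 30.0
```

Request:
{"api": "jog_arm", "payload": {
  "delta_pos": [
    [0,0,6],
    [0,0.5,12],
    [1,4,16],
    [2.5,9,16],
    [4,14,16],
    [5.9,19,16],
    [5.9,20.9,16],
    [5.9,20.9,14],
    [5.9,20.9,12.2],
    [5.9,20.9,12.1],
    [5.9,20.9,12.1]
  ],
  "turn": [0,0,-3,-6,-9.4,-9.4,-9.4,-9.4,-9.4,-9.4,-9.4],
  "grip": [1,1,1,1,1,1,1,1,1,1,1]
}}

```text
time_s: 26.18
position: [0.636, -0.0632, 0.1264]
tcp_rot: [[-0.08, 0.997, -0.001], [0.997, 0.08, 0.0], [0.0, -0.001, -1.0]]
force: [0.2, -0.2, -1.5]
opening: 0.248
grasp_force: 30.0
```

Run:
```python
from h import *
s=read_state(); print(s['position'],np.degrees(np.arctan2(*s['tcp_rot'][[1,0],0])))
c=cap('wrist'); im=c['color']; hsv=cv2.cvtColor(im,cv2.COLOR_BGR2HSV).astype(int)
print(hsv[215,318],hsv[215,280])
m=((hsv[...,1]>40)&(hsv[...,0]>8)&(hsv[...,0]<30)).astype(np.uint8)
m[:,:260]=0;m[:,385:]=0
n,l,st,ce=cv2.connectedComponentsWithStats(m);print(st[1:][st[1:,4]>80])
c=cap('top'); stones(c)
```

```text
[ 0.63604148 -0.06316725  0.12644503] 94.61131394186891
[ 16  41 185] [ 11  15 193]
[[ 294  122   47  140 6052]
 [ 368  246   17   63  642]
 [ 260  315  125   23 1945]]
stone [ 0.5146 -0.2572] [array([ 514.6, -257.2]), array([21. , 77.2]), np.float64(11.7)]
stone [ 0.4453 -0.2538] [array([ 445.2, -254. ]), array([20.8, 77.2]), np.float64(7.0)]
```

Request:
{"api": "jog_arm", "payload": {
  "delta_pos": [
    [0.05,1,0.1],
    [0,2,0.1],
    [-0.1,3,0.1],
    [-0.2,4,0.1],
    [-0.3,5,0.1],
    [-0.4,6.2,0.1],
    [-0.4,6.2,0.1],
    [-0.4,6.2,0.1],
    [-0.4,6.2,0.1],
    [-0.4,6.2,0.1],
    [-0.4,6.2,0.1],
    [-0.4,6.2,0.1]
  ],
  "turn": [0,0,0,0,0,0,0,0,0,0,0,0],
  "grip": [1,1,1,1,1,1,1,1,0.6,0.6,0.6,0.6]
}}

```text
time_s: 27.78
position: [0.6326, -0.0006, 0.1281]
tcp_rot: [[-0.081, 0.997, 0.0], [0.997, 0.081, -0.0], [-0.0, 0.0, -1.0]]
force: [-0.4, -0.0, -0.7]
opening: 0.397
grasp_force: 0.0
```

Request:
{"api": "jog_arm", "payload": {
  "delta_pos": [
    [0.2,-3,0],
    [0.4,-5,0],
    [0.4,-5,4],
    [0.4,-5,8],
    [0.4,-5,8],
    [0.4,-5,8]
  ],
  "turn": [0,0,0,0,0,0],
  "grip": [0.6,0.6,0.6,0.6,0.6,0.6]
}}

```text
time_s: 28.52
position: [0.636, -0.0505, 0.2076]
tcp_rot: [[-0.081, 0.997, -0.001], [0.997, 0.081, 0.0], [0.0, -0.001, -1.0]]
force: [-0.1, -0.5, -0.8]
opening: 0.402
grasp_force: 0.0
```

```bash
cat >> h.py <<'E'
def shelfchk():
    c=cap('wrist'); hsv=cv2.cvtColor(c['color'],cv2.COLOR_BGR2HSV).astype(int)
    m=((hsv[...,1]>34)&(hsv[...,0]>8)&(hsv[...,0]<30)).astype(np.uint8)
    m[:,:272]=0;m[:,372:]=0;m[232:]=0
    n,l,st,ce=cv2.connectedComponentsWithStats(m);print('blobs',st[1:][st[1:,4]>60].tolist())
    r=cv2.imread('pics/w10.png').astype(int)
    print('diff to empty ref: shelf',np.abs(c['color'][125:230,280:365]-r[125:230,280:365]).mean().round(2),'flap zone',np.abs(c['color'][85:108,275:375]-r[85:108,275:375]).mean().round(2))
E
python3 - <<'E'
from h import *
print(read_state()['position']); shelfchk()
stones(cap('top'))
E
```

```text
[ 0.63596495 -0.05054128  0.2075816 ]
blobs []
diff to empty ref: shelf 5.0 flap zone 33.53
stone [ 0.5144 -0.2569] [array([ 514.7, -257.1]), array([21.4, 77.2]), np.float64(12.3)]
stone [ 0.4453 -0.2538] [array([ 445.2, -253.8]), array([20.4, 76.9]), np.float64(7.5)]
```

Request:
{"api": "jog_arm", "payload": {
  "delta_pos": [
    [-2.5,-5,0],
    [-5,-10,0],
    [-7.5,-15,0],
    [-9.5,-19,-3],
    [-11.6,-23.1,-7],
    [-11.6,-23.1,-12],
    [-11.6,-23.1,-15],
    [-11.6,-23.1,-15],
    [-11.6,-23.1,-15]
  ],
  "turn": [3,7.1,7.1,7.1,7.1,7.1,7.1,7.1,7.1],
  "grip": [0.5,0.5,0.5,0.5,0.5,0.5,0.5,0.5,0.5]
}}

```text
time_s: 29.75
position: [0.5209, -0.2815, 0.0583]
tcp_rot: [[-0.204, 0.979, 0.0], [0.979, 0.204, -0.0], [-0.0, 0.0, -1.0]]
force: [-0.3, -0.4, -0.7]
opening: 0.499
grasp_force: 0.0
```

Run:
```python
from h import *
s=read_state(); print(s['position'],np.degrees(np.arctan2(*s['tcp_rot'][[1,0],0])))
c=cap('wrist'); hsv=cv2.cvtColor(c['color'],cv2.COLOR_BGR2HSV).astype(int)
m=((hsv[...,1]>36)&(hsv[...,0]>8)&(hsv[...,0]<30)).astype(np.uint8)
n,l,st,ce=cv2.connectedComponentsWithStats(m);print(st[1:][st[1:,4]>300],ce[1:][st[1:,4]>300])
print('expected centre px',proj(c,[.5146,-.2572,.01]))
```

```text
[ 0.52092668 -0.28149531  0.058335  ] 101.7934164009012
[[ 189   88   42  130 4691]
 [   0   90   63  113 5051]
 [ 297  119   37  123 4179]
 [ 202  245   23   64  816]
 [ 410  246   23   63  853]
 [ 184  315  389   25 6461]] [[208.24685568 151.79471328]
 [ 25.77311423 150.30588002]
 [314.95549174 178.62861929]
 [210.98161765 276.95465686]
 [422.11254396 277.18991794]
 [389.41371305 328.23200743]]
expected centre px [313.16646443 182.24446987]
```

Request:
{"api": "jog_arm", "payload": {
  "delta_pos": [
    [0,0,-3.5],
    [0,0,-5.2],
    [0,0,-5.2],
    [0,0,-5.2],
    [0,0,-5.2],
    [0,0,-5.2],
    [0,0,-5.2],
    [0,0,-5.2]
  ],
  "turn": [0,0,0,0,0,0,0,0],
  "grip": [0.5,0.5,0.5,1,1,1,1,1]
}}

```text
time_s: 30.8
position: [0.5209, -0.2817, 0.0067]
tcp_rot: [[-0.204, 0.979, 0.001], [0.979, 0.204, -0.001], [-0.001, 0.001, -1.0]]
force: [-0.9, 0.1, 5.5]
opening: 0.243
grasp_force: 30.0
```

Request:
{"api": "jog_arm", "payload": {
  "delta_pos": [
    [0,0,6],
    [0,0.5,12],
    [2.5,5,16],
    [5,9.5,16],
    [7.5,14,16],
    [10,18.5,16],
    [11.6,21.8,16],
    [11.6,21.8,14],
    [11.6,21.8,12.2],
    [11.6,21.8,12.2],
    [11.6,21.8,12.2]
  ],
  "turn": [0,0,-3,-7.2,-7.2,-7.2,-7.2,-7.2,-7.2,-7.2,-7.2],
  "grip": [1,1,1,1,1,1,1,1,1,1,1]
}}

```text
time_s: 32.17
position: [0.6361, -0.064, 0.1276]
tcp_rot: [[-0.079, 0.997, -0.001], [0.997, 0.079, 0.0], [0.0, -0.001, -1.0]]
force: [0.4, 0.8, 0.3]
opening: 0.241
grasp_force: 30.0
```

Run:
```python
from h import *
s=read_state(); print(s['position'],np.degrees(np.arctan2(*s['tcp_rot'][[1,0],0])))
c=cap('wrist'); hsv=cv2.cvtColor(c['color'],cv2.COLOR_BGR2HSV).astype(int)
m=((hsv[...,1]>40)&(hsv[...,0]>8)&(hsv[...,0]<30)).astype(np.uint8)
m[:,:260]=0;m[:,385:]=0
n,l,st,ce=cv2.connectedComponentsWithStats(m);print(st[1:][st[1:,4]>80])
```

```text
[ 0.63607425 -0.0639955   0.12757984] 94.5169904779038
[[ 294  122   47  140 6051]
 [ 368  246   17   63  640]
 [ 260  316  125   23 1946]]
```

Held exactly as the last one; push in.

Request:
{"api": "jog_arm", "payload": {
  "delta_pos": [
    [0.05,1,0],
    [0,2,0],
    [-0.1,3,0],
    [-0.2,4,0],
    [-0.3,5,0],
    [-0.4,6.3,0],
    [-0.4,6.3,0],
    [-0.4,6.3,0],
    [-0.4,6.3,0],
    [-0.4,6.3,0],
    [-0.4,6.3,0],
    [-0.4,6.3,0]
  ],
  "turn": [0,0,0,0,0,0,0,0,0,0,0,0],
  "grip": [1,1,1,1,1,1,1,1,0.6,0.6,0.6,0.6]
}}

```text
time_s: 33.72
position: [0.6326, -0.0005, 0.1282]
tcp_rot: [[-0.08, 0.997, 0.0], [0.997, 0.08, -0.0], [-0.0, 0.0, -1.0]]
force: [-0.5, 0.0, 0.2]
opening: 0.396
grasp_force: 0.0
```

Request:
{"api": "jog_arm", "payload": {
  "delta_pos": [
    [0.2,-3,0],
    [0.4,-5,0],
    [0.4,-5,4],
    [0.4,-5,8],
    [0.4,-5,8],
    [0.4,-5,8]
  ],
  "turn": [0,0,0,0,0,0],
  "grip": [0.6,0.6,0.6,0.6,0.6,0.6]
}}

```text
time_s: 34.48
position: [0.636, -0.0505, 0.2076]
tcp_rot: [[-0.079, 0.997, -0.001], [0.997, 0.079, 0.0], [0.0, -0.001, -1.0]]
force: [-0.5, -0.2, -0.5]
opening: 0.398
grasp_force: 0.0
```

Run:
```python
from h import *
print(read_state()['position']); shelfchk()
stones(cap('top'))
```

```text
[ 0.63596254 -0.05054327  0.20755771]
blobs []
diff to empty ref: shelf 5.02 flap zone 33.03
stone [ 0.4453 -0.2539] [array([ 445.3, -254.1]), array([20.6, 76.9]), np.float64(7.2)]
```

Request:
{"api": "jog_arm", "payload": {
  "delta_pos": [
    [-4,-4.5,0],
    [-8,-9,0],
    [-12,-13.5,0],
    [-16,-18,0],
    [-18.7,-22.8,-3],
    [-18.7,-22.8,-8],
    [-18.7,-22.8,-13],
    [-18.7,-22.8,-15],
    [-18.7,-22.8,-15],
    [-18.7,-22.8,-15]
  ],
  "turn": [2.6,2.6,2.6,2.6,2.6,2.6,2.6,2.6,2.6,2.6],
  "grip": [0.5,0.5,0.5,0.5,0.5,0.5,0.5,0.5,0.5,0.5]
}}

```text
time_s: 35.83
position: [0.4498, -0.2785, 0.0582]
tcp_rot: [[-0.125, 0.992, 0.0], [0.992, 0.125, -0.0], [-0.0, 0.0, -1.0]]
force: [0.2, -0.2, 0.6]
opening: 0.501
grasp_force: 0.0
```

Run:
```python
from h import *
s=read_state(); print(s['position'],np.degrees(np.arctan2(*s['tcp_rot'][[1,0],0])))
c=cap('wrist'); hsv=cv2.cvtColor(c['color'],cv2.COLOR_BGR2HSV).astype(int)
m=((hsv[...,1]>36)&(hsv[...,0]>8)&(hsv[...,0]<30)).astype(np.uint8)
n,l,st,ce=cv2.connectedComponentsWithStats(m);print(st[1:][st[1:,4]>300],ce[1:][st[1:,4]>300])
```

```text
[ 0.44975421 -0.27850271  0.05819712] 97.18513931021495
[[ 297  119   36  123 4165]
 [   0  129   61   81 1096]
 [  72  135  103  102 7112]
 [ 201  245   23   64  813]
 [ 410  245   23   65  853]
 [ 183  316  391   25 6511]] [[314.11644658 179.22496999]
 [ 26.17335766 173.73813869]
 [124.12851519 190.15199663]
 [210.96924969 277.39360394]
 [422.13364596 277.54396249]
 [389.11303947 328.27891261]]
```

Same view as for stone C, so the grasp pose is good.

Request:
{"api": "jog_arm", "payload": {
  "delta_pos": [
    [0,0,-3.5],
    [0,0,-5.2],
    [0,0,-5.2],
    [0,0,-5.2],
    [0,0,-5.2],
    [0,0,-5.2],
    [0,0,-5.2],
    [0,0,-5.2]
  ],
  "turn": [0,0,0,0,0,0,0,0],
  "grip": [0.5,0.5,0.5,1,1,1,1,1]
}}

```text
time_s: 36.88
position: [0.4498, -0.2787, 0.0067]
tcp_rot: [[-0.125, 0.992, 0.001], [0.992, 0.125, -0.001], [-0.001, 0.001, -1.0]]
force: [-0.4, -0.3, 4.8]
opening: 0.241
grasp_force: 29.9
```

Request:
{"api": "jog_arm", "payload": {
  "delta_pos": [
    [0,0,6],
    [1,0.5,12],
    [4,4.5,16],
    [8,9,16],
    [12,13.5,16],
    [16,18,16],
    [18.7,21.5,16],
    [18.7,21.5,14],
    [18.7,21.5,12.2],
    [18.7,21.5,12.2],
    [18.7,21.5,12.2]
  ],
  "turn": [0,0,-2.6,-2.6,-2.6,-2.6,-2.6,-2.6,-2.6,-2.6,-2.6],
  "grip": [1,1,1,1,1,1,1,1,1,1,1]
}}

```text
time_s: 38.25
position: [0.636, -0.0641, 0.1278]
tcp_rot: [[-0.079, 0.997, -0.001], [0.997, 0.079, 0.0], [0.0, -0.001, -1.0]]
force: [-0.0, -1.0, -0.3]
opening: 0.246
grasp_force: 30.0
```

Run:
```python
from h import *
s=read_state(); print(s['position'],np.degrees(np.arctan2(*s['tcp_rot'][[1,0],0])))
c=cap('wrist'); hsv=cv2.cvtColor(c['color'],cv2.COLOR_BGR2HSV).astype(int)
m=((hsv[...,1]>40)&(hsv[...,0]>8)&(hsv[...,0]<30)).astype(np.uint8)
m[:,:260]=0;m[:,385:]=0
n,l,st,ce=cv2.connectedComponentsWithStats(m);print(st[1:][st[1:,4]>80])
```

```text
[ 0.63599074 -0.06409209  0.12776158] 94.50666371916805
[[ 294  122   47  140 6036]
 [ 368  246   17   63  639]
 [ 260  315  125   24 1939]]
```

Request:
{"api": "jog_arm", "payload": {
  "delta_pos": [
    [0.05,1,0],
    [0,2,0],
    [-0.1,3,0],
    [-0.2,4,0],
    [-0.3,5,0],
    [-0.4,6.3,0],
    [-0.4,6.3,0],
    [-0.4,6.3,0],
    [-0.4,6.3,0],
    [-0.4,6.3,0],
    [-0.4,6.3,0],
    [-0.4,6.3,0]
  ],
  "turn": [0,0,0,0,0,0,0,0,0,0,0,0],
  "grip": [1,1,1,1,1,1,1,1,0.6,0.6,0.6,0.6]
}}

```text
time_s: 39.8
position: [0.6326, -0.0006, 0.1281]
tcp_rot: [[-0.079, 0.997, 0.0], [0.997, 0.079, -0.0], [-0.0, 0.0, -1.0]]
force: [1.2, -0.2, 0.1]
opening: 0.398
grasp_force: 0.0
```

Request:
{"api": "jog_arm", "payload": {
  "delta_pos": [
    [0.2,-3,0],
    [0.4,-5,0],
    [0.4,-5,4],
    [0.4,-5,8],
    [0.4,-5,8],
    [0.4,-5,8]
  ],
  "turn": [0,0,0,0,0,0],
  "grip": [0.6,0.6,0.6,0.6,0.6,0.6]
}}

```text
time_s: 40.55
position: [0.636, -0.0505, 0.2076]
tcp_rot: [[-0.079, 0.997, -0.001], [0.997, 0.079, 0.0], [0.0, -0.001, -1.0]]
force: [-0.7, -0.1, -0.8]
opening: 0.398
grasp_force: 0.0
```

Run:
```python
from h import *
shelfchk(); stones(cap('top'))
w=cap('wrist')['color']; s=cap('side')['color']; t=cap('top')['color']
a=cv2.resize(w[0:250,200:450],(300,300)); b=cv2.resize(s[220:320,300:450],(450,300),interpolation=cv2.INTER_CUBIC)
d=cv2.resize(t[205:275,265:355],(386,300),interpolation=cv2.INTER_CUBIC); e=cv2.resize(t[100:185,235:435],(364,300)[:2],interpolation=cv2.INTER_CUBIC)
cv2.imwrite('pics/fin.png',np.vstack([np.hstack([a,b]),np.hstack([d,e])]))
```

```text
blobs []
diff to empty ref: shelf 4.98 flap zone 33.19
```

View pics/fin.png

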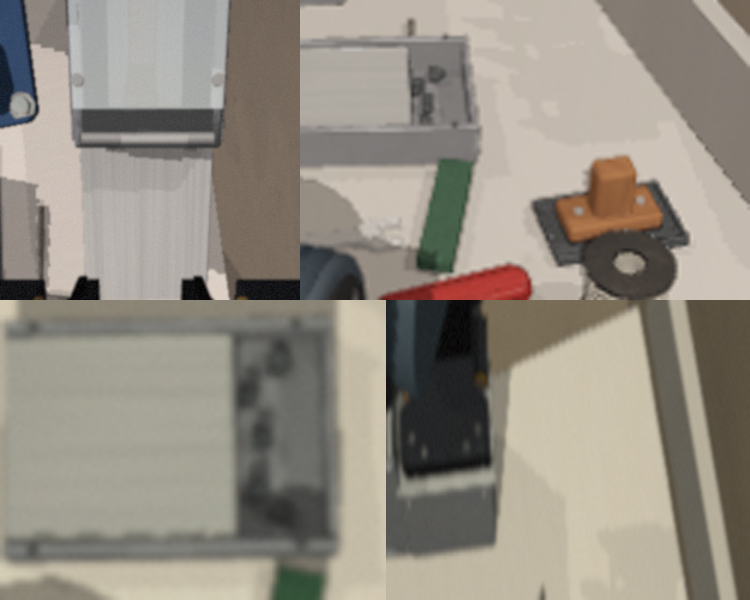

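The composite shows all five chips in the trough, the scraper upright in its tray, the bench clear of short stones, the shelf empty and the flap zone dark. Handing in.

```bash
python3 -c "
from rig import *
print(hand_in())"
```

```text
the job is handed in; nothing more can be done
None
```

I handed in the job at about 41 s: the chips are wiped into the trough, the scraper is back upright in its rest, and all four short stones went through the flap. `hand_in()` returned no verdict. The final pictures showed the shelf empty, but the stones inside the box and the shut flap couldn't be seen directly.

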